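# Load the feed roller and hold the carriage's index pin back

## Robot

A 6-joint arm with a two-finger parallel gripper is mounted at the origin on the work surface. World frame = base frame: x ahead of the robot, y to its left, z up, the work surface at z = 0. Lengths are in mm, angles in rad, forces in N, time in s.
With the tool pointing down it reaches from about 275 to 750 mm from the base axis. Payload 10.2 kg.
Tool frame: the origin (TCP) lies at the very end of the fingers, on their centre line; the grasp point (between the pads) lies 19 mm behind it; z points along the fingers, y is the direction in which the jaws open and shut (so a half turn about z gives the same grasp; the last joint's range is limited). The gripper opens to 85 mm and grips with 20 to 120 N. Pads are 22 mm wide; open, the fingers measure 114 mm over their backs; the gripper's body (76 mm by 85 mm) begins 54 mm behind the grasp point. The pads swing forward as they close: fully open they stand 13 mm farther back than shut.
Start: joints at [-1.355, 0.313, 1.498, -0, 1.331, -0.223], TCP at [223.037, -475.274, 231.294] pointing down, gripper open.
Joint ranges: [-2.94, 2.94], [-0.97, 2.17], [0.19, 2.56], [-1.23, 4.37], [0.02, 3.11], [-2.88, 2.88]. Speed limits (rad/s): [2.39, 2.39, 3.01, 3.14, 3.14, 3.14].

## Interface

Orientations are given as a unit quaternion [w, x, y, z].
In Python, from rig import sensors, imaging, ctrl gives the robot as it stands.
- The arm moves only by the shell command python3 -m creep 'ROWS' [FORCE]. ROWS is JSON, a list of rows, each an object with "grip": the finger opening in mm, from 0 to 85.4; "linear": the shift along the tool's x, y, z in mm, a list of three; "rot": the turn, a rotation vector about the tool's x, y, z in rad, a list of three. A call has 1 to 12 rows; each row shifts and turns the commanded pose from where the row before left it, along the tool's axes as they then stand; what a row does not reach is not made up. A row lasts 1/12 s, in which the tool goes at most 41.7 mm and 7.16 degrees, less where a joint would pass 70% of its speed; a pose out of reach is approached as far as the arm can. A call with a gripper value outside its range is refused whole. The fingers move at their own pace and stop on an object; FORCE is the grip in N (left out, the last holds). Time passes only in rows, so rows that do not move let the fingers close. It gives the time, the measured TCP pose, the force and the opening at its end, in the units of the state.
- sensors.sense(): the state, without advancing time (a new reading comes with each control period).
- imaging.capture(name): name is "side" or "top"; returns (picture, depth): 420x560x3 uint8, red, green, blue; 420x560 float32, mm along the optical axis (not along the pixel's ray), 0 where there is no reading.
- imaging.camera_params(name): a dict with "intrinsics" (3x3 intrinsics, pixels), "R" (3x3) and "t" (3): a world point X has camera coordinates R X + t. Camera axes: x right, y down, z forward; pixel columns grow to the right and rows downward; lengths in mm; the calibration is good to about 2 mm. A picture is of the moment at which its call begins. camera_params takes no time and is no camera call.
- ctrl.finish_job(): hands the job in, once; it reports no verdict.
The state is a dict: "time_s": time; "joints": joint angles; "dq": joint speeds; "tau": joint torques, N m; "eef_pos": TCP position; "ee_rot": TCP orientation; "force": force on the tool from outside, world axes, zero at the start; "wrist_torque": the same for the moment, N m; "grip_width": opening from 0.0 (shut) to 1.0 (fully open).
Only numpy, scipy, OpenCV 4.12 (cv2) and the standard library are available. Lean on these libraries where they do the work, as an engineer would, in place of code of your own. Each camera call takes 0.05 s, during which the arm holds its last target.

## Task

On the kiosk service bench, take the feed roller that stands on end and lay it on its side in the roller unit's cradle, centred on both V saddles, without dropping or toppling it, and let go of it. Then grip the black knob of the unit's sprung index pin, pull it fully back to its stop so that the pin is clear of its seat hole and the carriage could be slid away, and finish while still gripping the knob and holding the pin back. Leave everything else on the bench where it is.

Things in the scene. Friction and masses are not known exactly. Their poses are not given: they have to be found in the camera images.
- roller_center (a point): centre (half-way along) of the loose feed roller: a plain black rubber cylinder with thin steel end bands, 34 mm diameter, 80 mm long, about 0.18 kg. It starts standing upright on one end (centre 40 mm above the bench). Its z axis is the roller's axis.
- roller: the same roller; origin at the middle of the end it starts standing on, z along its axis (the centre is at z = +40 mm)
- roller_unit: the low roller unit, fixed to the bench but differently placed and turned each time: dark base plate 130 x 250 x 10 mm (x from -60 to +70 mm, y from -125 to +125 mm), an aluminium carriage on it with two V saddles (the cradle) towards -y, and an index pin towards +y. Origin on the bench under the plate; the unit's x points away from the knob side. Nothing on it is taller than 73 mm.
- cradle (a point): where the centre of the roller must lie, 55 mm above the bench: at roller_unit x 0, y -55 mm. Axes as roller_unit: the roller lies along this y. Two 90-degree V saddles of aluminium, each 8 mm thick along y, centred at y = -31 and +31 mm (54 mm clear between them), 52 mm wide in x; the V's are open at the top from 4 mm below to 24 mm below this point (44 mm wide at the mouth). Between the saddles it is open down to 39 mm below this point. There are no end stops.
- seat_hole (a point): mouth of the seat hole (11 mm across, in an upright aluminium cheek 10 mm thick) into which the pin's tip goes; 55 mm above the bench. Axes as roller_unit: the pin's axis is x.
- knob (a point): black round knob on the outer end of the index pin, 26 mm diameter, 32 mm long along x; origin at its middle, 55 mm above the bench with nothing beneath it down to the plate and its rail, whose tops are below 20 mm. Axes as roller_unit. Its inner end stands 8 mm outside a grey bracket 40 mm wide and 72 mm high when the pin is home. The pin pulls out along the knob's own -x; 65 mm either side of it in y are free at finger height.
- index_pin (a joint): travel of the sprung index pin in m: 0 home in the seat hole, 0.024 fully back at its stop (straight along the knob's -x); the 8 mm pin leaves the hole at 0.014. The spring pulls it home with about 5 N at 0 and 14 N at 0.024.
- spool: bystander: empty grey flanged spool standing up, 56 mm diameter, 46 mm high; origin under its centre
- jar: bystander: glass jar with steel cap, 50 mm diameter, 62 mm high; origin under its centre
- screwdriver: bystander: screwdriver lying on the bench nearest the robot; origin under its middle, tool along its x
- wrench: bystander: steel wrench lying on the bench on the far side; origin under its middle, tool along its x
- gear: bystander: small steel gear lying flat, 50 mm across, 20 mm high; origin under its centre
- sensor: bystander: small black sensor block, 34 x 26 x 28 mm with a short white plug on one end; origin under its centre
Not all that is in view belongs to the job. Leave any pink look-alike of the roller alone.

How it is judged (in metres and radians):
On the way, in this order (a step that is already met when the one before it is completed fails the run):
1. the roller lies on its side in both saddles, centred, at rest and let go, the pin still home (x of roller_center in the frame of cradle between -0.006 and 0.006 m and y of roller_center in the frame of cradle between -0.012 and 0.012 m and z of roller_center in the frame of cradle between -0.006 and 0.006 m and angle between the z axis of roller_center and the y axis of cradle, either way round below 0.1 rad and contact force between roller and roller_unit above 0.4 N and contact force between roller and the fingers below 0.1 N and linear speed of roller below 0.03 m/s and value of joint index_pin below 0.004 m), for 0.2 s.
2. the pin is pulled fully back in the grip (value of joint index_pin above 0.02 m and contact force between the fingers and index_pin above 2 N), for 0.2 s.
At the end, for the whole second after the job is handed in: For the last second the fingers grip the knob (over 2 N) with the pin 20 mm or more back; the roller rests untouched in both saddles: centre within 12 mm along, 6 mm across and in height, axis within 0.1 rad; no bystander moved 30 mm (all of step 2 and x of roller_center in the frame of cradle between -0.006 and 0.006 m and y of roller_center in the frame of cradle between -0.012 and 0.012 m and z of roller_center in the frame of cradle between -0.006 and 0.006 m and angle between the z axis of roller_center and the y axis of cradle, either way round below 0.1 rad and contact force between roller and roller_unit above 0.4 N and contact force between roller and the fingers below 0.1 N and linear speed of roller below 0.03 m/s and distance of each of spool, jar, screwdriver, wrench, gear, sensor from where it was at the start of the episode below 0.03 m); the arm keeps its last pose, push and grip.
It fails at once if the roller is dropped, toppled or knocked (over 0.6 m/s out of the fingers) (linear speed of roller above 0.6 m/s and contact force between roller and the fingers below 0.1 N).
It fails at once if a bystander is moved 30 mm or more (distance of any of spool, jar, screwdriver, wrench, gear, sensor from where it was at the start of the episode above 0.03 m).
It also fails if it takes over 54 s, if anything falls off the work surface, if the arm or the gripper's body presses on something with over 40 N, if the wrist force passes 120 N, or if a joint passes its speed limit or range.

## Working session

There is one attempt and no reset: what is moved stays moved. The work goes in short steps, Python scripts to look and compute and a shell command to move; the robot and the scene stay as the last step left them, time stands still between calls to the robot, and variables do not carry over. Pictures are saved under pics/ and viewed, and the job is handed in when it is done.

```bash
ls; mkdir -p pics
python3 - <<'E'
from rig import sensors, imaging
import cv2,numpy as np
s=sensors.sense();print({k:np.round(v,3).tolist() for k,v in s.items()})
for n in("side","top"):
    p,d=imaging.capture(n);np.savez(f"{n}0.npz",p=p,d=d)
    cv2.imwrite(f"pics/{n}0.png",p[:,:,::-1]);c=imaging.camera_params(n)
    print(n,np.round(c["intrinsics"],1).tolist(),np.round(c["R"],3).tolist(),np.round(c["t"],1).tolist())
E
```

```text
pics
{'time_s': 0.0, 'joints': [-1.355, 0.313, 1.498, 0.0, 1.331, -0.223], 'dq': [0.0, 0.001, -0.001, -0.001, -0.0, 0.0], 'tau': [0.001, -41.226, -25.975, -0.0, 0.004, 0.0], 'eef_pos': [222.973, -475.021, 230.722], 'ee_rot': [-0.001, 0.976, 0.218, 0.0], 'force': [-0.284, 0.964, 1.02], 'wrist_torque': [-0.035, -0.034, 0.042], 'grip_width': 1.002}
side [[387.5, 0.0, 277.8], [0.0, 387.5, 210.9], [0.0, 0.0, 1.0]] [[-0.913, -0.407, 0.021], [-0.275, 0.575, -0.771], [0.302, -0.709, -0.637]] [529.1, 206.6, 714.8]
top [[404.4, 0.0, 278.3], [0.0, 404.4, 202.6], [0.0, 0.0, 1.0]] [[-0.049, -0.999, -0.001], [-0.975, 0.048, -0.216], [0.216, -0.01, -0.976]] [17.4, 580.2, 744.6]
```

View pics/side0.png

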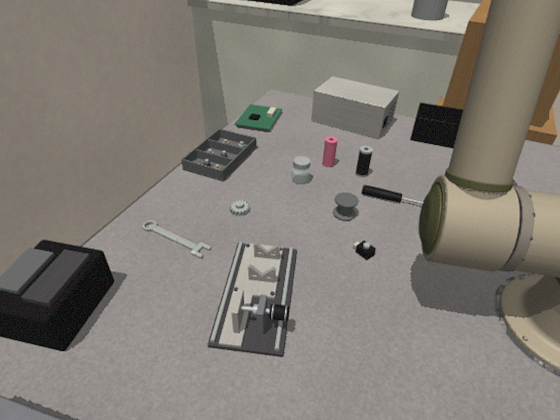

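View pics/top0.png

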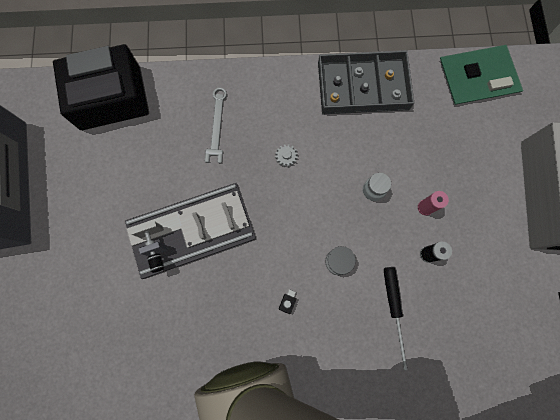

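```bash
cat > h.py <<'E'
import numpy as np,cv2
from rig import imaging
def cam(n):
    c=imaging.camera_params(n);return np.array(c["intrinsics"]),np.array(c["R"]),np.array(c["t"]).ravel()
def ray(n,u,v):
    K,R,t=cam(n);return -R.T@t,R.T@np.linalg.solve(K,[u,v,1.])
def plane(n,u,v,z):
    o,d=ray(n,u,v);return o+d*(z-o[2])/d[2]
def depthpt(n,u,v,D):
    o,d=ray(n,u,v);return o+d*D[int(round(v)),int(round(u))]
def two(uv1,uv2):
    o,d=ray("side",*uv1);p,e=ray("top",*uv2)
    s=np.linalg.lstsq(np.c_[d,-e],p-o,rcond=None)[0];a=o+s[0]*d;b=p+s[1]*e
    return (a+b)/2,np.linalg.norm(a-b)
def proj(n,X):
    K,R,t=cam(n);q=K@(R@np.array(X,float)+t);return q[:2]/q[2]
E
python3 - <<'E'
import numpy as np,cv2
t=np.load("top0.npz");s=np.load("side0.npz")
def crop(p,x,y,w,h,f):
    return cv2.resize(p[y:y+h,x:x+w,::-1],None,fx=f,fy=f,interpolation=cv2.INTER_CUBIC)
a=crop(t["p"],400,170,80,110,5);b=crop(s["p"],310,120,80,110,5)
cv2.imwrite("pics/roll.png",np.hstack([b,a[:,:390]]))
cv2.imwrite("pics/unit_t.png",crop(t["p"],115,170,150,120,5))
cv2.imwrite("pics/unit_s.png",crop(s["p"],200,230,110,130,4.5))
E
```

```text
(no output)
```

View pics/roll.png

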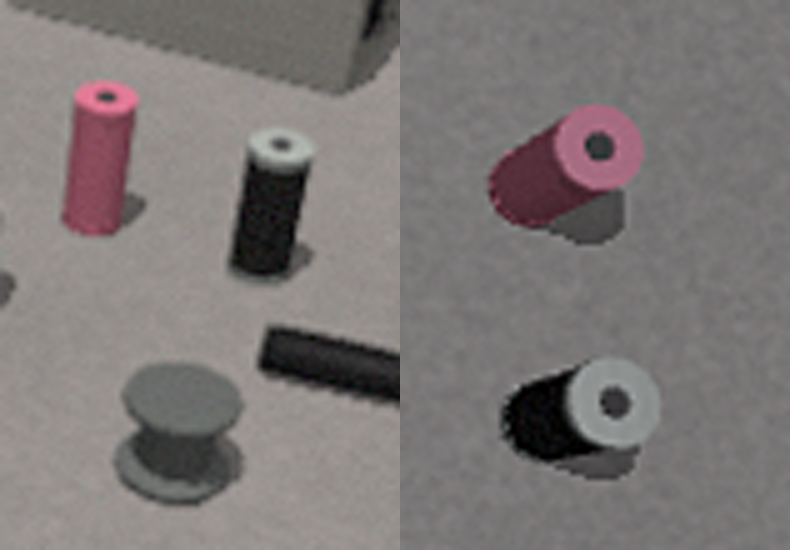

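View pics/unit_t.png

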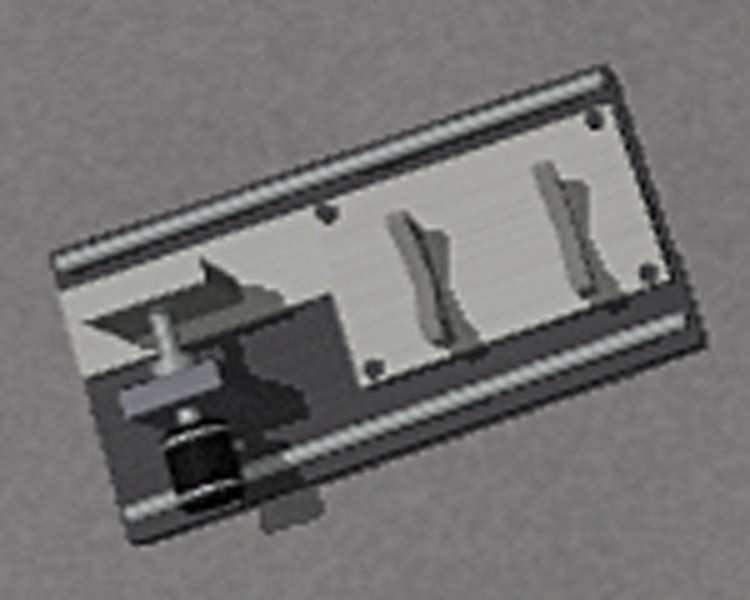

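View pics/unit_s.png

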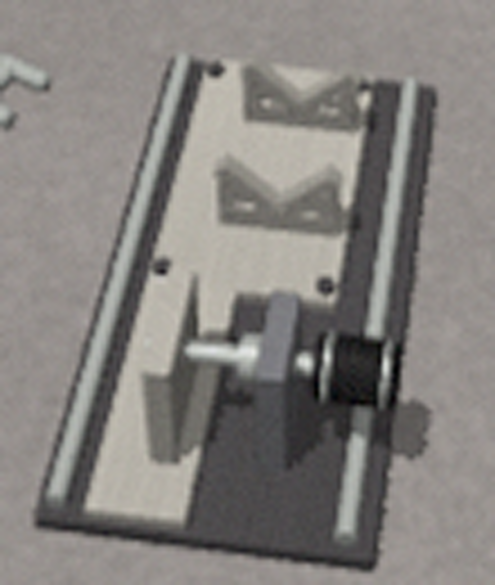

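Run:
```python
from h import *
t=np.load("top0.npz");s=np.load("side0.npz")
def cloud(n,D):
    K,R,tt=cam(n);v,u=np.mgrid[:420,:560]
    q=np.stack([(u-K[0,2])/K[0,0]*D,(v-K[1,2])/K[1,1]*D,D],-1)-tt
    return q@R
C=cloud("top",t["d"]);np.save("C.npy",C)
reg=np.zeros((420,560),bool);reg[170:290,115:265]=1
m=reg&(C[...,2]>5)&(C[...,2]<90)
m=cv2.morphologyEx(m.astype(np.uint8),cv2.MORPH_OPEN,np.ones((3,3)))>0
r=cv2.minAreaRect(C[m][:,:2].astype(np.float32));print("cloud rect",r,cv2.boxPoints(r).round(1).tolist())
print("bench z",np.median(C[reg&~m][:,2]))
cor=[plane("top",115+a/5,170+b/5,10)[:2] for a,b in [(612,65),(705,345),(135,545),(50,260)]]
print("pix corners",np.round(cor,1).tolist(),[np.round(np.linalg.norm(cor[i]-cor[i-1]),1) for i in range(4)])
sc=[plane("side",200+a/4.5,230+b/4.5,10)[:2] for a,b in [(180,55),(437,88),(375,570),(37,520)]]
print("side corners",np.round(sc,1).tolist(),[np.round(np.linalg.norm(sc[i]-sc[i-1]),1) for i in range(4)])
# roller
print("roller top plane80",plane("top",400+(613.5-400)/5-.4,170+403/5-.4,80), "side",plane("side",310+281/5-.4,120+149/5-.4,80))
m=np.zeros_like(reg);m[225:275,415:465]=1
P=C[m&(C[...,2]>70)&(C[...,2]<90)];print("roller cloud",len(P),P.mean(0),(P.max(0)+P.min(0))/2,P.max(0)-P.min(0))
(c,rr)=cv2.minEnclosingCircle(P[:,:2].astype(np.float32));print(c,rr)
# tips
for a,b in[(400,213),(440,345),(545,163),(590,295)]: print("tip",plane("top",115+a/5,170+b/5,51))
```

```text
cloud rect ((543.7183227539062, 177.45986938476562), (132.4411163330078, 250.50482177734375), 17.001527786254883) [[443.79998779296875, 277.8999938964844], [517.0, 38.29999923706055], [643.7000122070312, 77.0], [570.4000244140625, 316.6000061035156]]
bench z -0.5786452838323741
pix corners [[639.8, 74.2], [516.6, 38.6], [445.9, 275.0], [566.3, 313.7]] [np.float64(250.5), np.float64(128.3), np.float64(246.7), np.float64(126.5)]
side corners [[636.0, 76.7], [514.7, 44.2], [442.9, 284.4], [565.9, 318.9]] [np.float64(252.1), np.float64(125.6), np.float64(250.7), np.float64(127.8)]
roller top plane80 [ 468.43605502 -318.81257831   80.        ] side [ 465.8429439  -312.92068335   80.        ]
roller cloud 282 [ 468.24636302 -318.1906553    79.1871294 ] [ 468.2270759  -319.09983551   77.18820874] [32.72952397 33.98236692 14.01894767]
(468.2690734863281, -319.1822204589844) 17.41764259338379
tip [570.80247358 157.62616569  51.        ]
tip [516.42299751 141.96966759  51.        ]
tip [588.59670816  98.70710071  51.        ]
tip [533.57356209  81.80907242  51.        ]
```

Run:
```python
from h import *
s=np.load("side0.npz");C=np.load("C.npy")
K,R,tt=cam("side");v,u=np.mgrid[:420,:560];D=s["d"]
S=(np.stack([(u-K[0,2])/K[0,0]*D,(v-K[1,2])/K[1,1]*D,D],-1)-tt)@R
np.save("S.npy",S)
def near(A,c,r,z0,z1): 
    return A[(np.hypot(A[...,0]-c[0],A[...,1]-c[1])<r)&(A[...,2]>z0)&(A[...,2]<z1)]
for n,A in(("top",C),("side",S)):
    print(n,"bench",np.median(near(A,(480,-50),40,-10,10)[:,2]))
    P=near(A,(467,-316),40,74,86)
    print(" roller",len(P),np.median(P,0).round(1),cv2.minEnclosingCircle(P[:,:2].astype(np.float32)))
    P=near(A,(543,177),150,4,90).astype(np.float32);r=cv2.minAreaRect(P[:,:2]);print(" plate",r)
    psi=np.radians(17);ex=np.array([np.cos(psi),np.sin(psi)]);ey=np.array([-ex[1],ex[0]])
    o=np.array([538.9,176.]);Q=P.copy();Q[:,0]=(P[:,:2]-o)@ex;Q[:,1]=(P[:,:2]-o)@ey
    for nm,sel in(("saddles",(Q[:,1]<-10)&(Q[:,2]>35)),("upper",(Q[:,1]>0)&(Q[:,2]>45))):
        B=Q[sel];print(" ",nm,len(B),B.min(0).round(1),B.max(0).round(1))
    B=Q[(Q[:,1]<-10)&(Q[:,2]>44)]
    for lo,hi in((-110,-55),(-55,0)):
        b=B[(B[:,1]>lo)&(B[:,1]<hi)];print("  tips",len(b),np.percentile(b,[2,50,98],axis=0).round(1).tolist())
    B=Q[(Q[:,1]>0)&(Q[:,0]<-20)&(Q[:,2]>30)];print("  knob side",len(B),np.percentile(B,[2,50,98],axis=0).round(1).tolist())
```

```text
top bench -0.6991965371762138
 roller 268 [ 468.5 -318.5   79.7] ((468.2690734863281, -319.1827392578125), 17.417152404785156)Traceback (most recent call last):
  File "<stdin>", line 12, in <module>
cv2.error: OpenCV(4.12.0) /io/opencv/modules/imgproc/src/convhull.cpp:143: error: (-215:Assertion failed) total >= 0 && (depth == CV_32F || depth == CV_32S) in function 'convexHull'
```

Run:
```python
from h import *
s=np.load("side0.npz");C=np.load("C.npy").astype(np.float32);S=np.load("S.npy").astype(np.float32)
def near(A,c,r,z0,z1): 
    return A[(np.hypot(A[...,0]-c[0],A[...,1]-c[1])<r)&(A[...,2]>z0)&(A[...,2]<z1)].astype(np.float32)
for n,A in(("top",C),("side",S)):
    print(n,"bench",np.median(near(A,(480,-50),40,-10,10)[:,2]))
    P=near(A,(467,-316),40,74,86)
    print(" roller",len(P),np.median(P,0).round(1),cv2.minEnclosingCircle(P[:,:2].copy()))
    P=near(A,(543,177),150,4,90);r=cv2.minAreaRect(P[:,:2].copy());print(" plate",r)
    psi=np.radians(17);ex=np.array([np.cos(psi),np.sin(psi)]);ey=np.array([-ex[1],ex[0]])
    o=np.array([538.9,176.]);Q=P.copy();Q[:,0]=(P[:,:2]-o)@ex;Q[:,1]=(P[:,:2]-o)@ey
    for nm,sel in(("saddles",(Q[:,1]<-10)&(Q[:,2]>35)),("upper",(Q[:,1]>0)&(Q[:,2]>45))):
        B=Q[sel];print(" ",nm,len(B),B.min(0).round(1),B.max(0).round(1))
    B=Q[(Q[:,1]<-10)&(Q[:,2]>44)]
    for lo,hi in((-110,-55),(-55,0)):
        b=B[(B[:,1]>lo)&(B[:,1]<hi)];print("  tips",len(b),np.percentile(b,[2,50,98],axis=0).round(1).tolist())
    B=Q[(Q[:,1]>0)&(Q[:,0]<-20)&(Q[:,2]>30)];print("  knob side",len(B),np.percentile(B,[2,50,98],axis=0).round(1).tolist())
```

```text
top bench -0.6991966
 roller 268 [ 468.5 -318.5   79.7] ((468.2690734863281, -319.1827392578125), 17.417152404785156)
 plate ((558.4744873046875, 179.42628479003906), (215.48165893554688, 255.24136352539062), 17.098018646240234)
  saddles 200 [-26.9 -90.2  35. ] [ 27.7 -20.   54. ]
  upper 737 [-61.2  49.2  45. ] [ 31.4 100.5  76.3]
  tips 55 [[-26.0, -89.9, 44.4], [14.1, -86.1, 48.2], [27.4, -82.2, 52.9]]
  tips 57 [[-26.2, -28.2, 44.4], [14.7, -24.7, 49.2], [27.0, -20.1, 53.8]]
  knob side 328 [[-60.8, 57.9, 34.7], [-39.9, 72.5, 63.6], [-20.3, 90.8, 70.4]]
side bench 0.02451776
 roller 95 [ 467.2 -313.8   80.1] ((467.62237548828125, -317.8249816894531), 19.429834365844727)
 plate ((543.3729248046875, 178.91989135742188), (132.00314331054688, 252.6284942626953), 16.751251220703125)
  saddles 294 [-26.4 -89.6  35. ] [ 28.4 -16.7  53. ]
  upper 933 [-60.5  50.7  45.2] [ 35.5 102.3  74.7]
  tips 66 [[-25.9, -89.3, 44.4], [-12.6, -82.9, 48.3], [27.2, -79.1, 52.9]]
  tips 72 [[-25.8, -26.3, 44.4], [14.8, -20.6, 48.8], [28.2, -17.8, 52.5]]
  knob side 376 [[-59.9, 61.0, 37.5], [-41.1, 82.9, 63.4], [-20.4, 93.5, 69.3]]
```

```bash
cat > m.py <<'E'
import numpy as np
from scipy.spatial.transform import Rotation as Ro
from rig import sensors
def cur():
    s=sensors.sense();q=s["ee_rot"];return np.array(s["eef_pos"]),Ro.from_quat([q[1],q[2],q[3],q[0]]),s
def ori(heading_deg,tilt_deg):
    """tool heading h, x at h+180 when vertical; tilt>0 leans z toward h"""
    a=np.radians(heading_deg);b=np.radians(tilt_deg);h=np.array([np.cos(a),np.sin(a),0]);k=np.array([0,0,1.])
    z=np.sin(b)*h-np.cos(b)*k;x=-np.cos(b)*h-np.sin(b)*k;return Ro.from_matrix(np.c_[x,np.cross(z,x),z])
def rel(p,R):
    P,Q,s=cur();print("t",round(s["time_s"],2),"pos",P.round(1),"z",Q.as_matrix()[:,2].round(3),"x",Q.as_matrix()[:,0].round(3),"grip",round(s["grip_width"],3),"F",np.round(s["force"],1),"j",np.round(s["joints"],2))
    rv=(Q.inv()*R).as_rotvec();print("rotvec now->target (tool)",rv.round(3),"deg",np.degrees(np.linalg.norm(rv)).round(1))
    print("shift in current tool axes",Q.inv().apply(p-P).round(1),"in target axes",R.inv().apply(p-P).round(1))
    return rv
E
python3 - <<'E'
from m import *
R=ori(-22,45);z=R.as_matrix()[:,2];G=np.array([468,-318,40.])
print(z,G+19*z,G-81*z); rel(G-81*z,R); rel(G-81*z,ori(-22,0))
E
```

```text
[ 0.65561799 -0.26488686 -0.70710678] [ 480.45674183 -323.03285039   26.56497116] [ 414.89494273 -296.54416414   97.27564928]
t 0.1 pos [ 223.  -475.   230.8] z [-0.     0.001 -1.   ] x [0.905 0.425 0.   ] grip 1.004 F [-0.1 -0.5  0.9] j [-1.36  0.31  1.5   0.    1.33 -0.22]
rotvec now->target (tool) [-0.9   -0.394 -2.173] deg 136.7
shift in current tool axes [249.5 -79.9 133.7] in target axes [ 15.9 237.4 173. ]
t 0.1 pos [ 223.  -475.   230.8] z [-0.     0.001 -1.   ] x [0.905 0.425 0.   ] grip 1.004 F [-0.1 -0.5  0.9] j [-1.36  0.31  1.5   0.    1.33 -0.22]
rotvec now->target (tool) [-0.000e+00 -1.000e-03 -2.319e+00] deg 132.9
shift in current tool axes [249.5 -79.9 133.7] in target axes [-111.1  237.4  133.5]
```

```bash
python3 -m creep '[{"grip":70,"linear":[21,-7,0],"rot":[0,0,0]},{"grip":70,"linear":[21,-7,0],"rot":[0,0,0]},{"grip":70,"linear":[21,-7,0],"rot":[0,0,0]},{"grip":70,"linear":[21,-7,0],"rot":[0,0,0]},{"grip":70,"linear":[21,-7,0],"rot":[0,0,0]},{"grip":70,"linear":[21,-7,0],"rot":[0,0,0]},{"grip":70,"linear":[21,-7,0],"rot":[0,0,0]},{"grip":70,"linear":[21,-7,0],"rot":[0,0,0]},{"grip":70,"linear":[21,-7,0],"rot":[0,0,0]},{"grip":70,"linear":[21,-7,0],"rot":[0,0,0]},{"grip":70,"linear":[20,-5,0],"rot":[0,0,0]},{"grip":70,"linear":[20,-5,0],"rot":[0,0,0]}]' 40
python3 -m creep '[{"grip":70,"linear":[0,0,0],"rot":[0,0,-0.116]},{"grip":70,"linear":[0,0,0],"rot":[0,0,-0.116]},{"grip":70,"linear":[0,0,0],"rot":[0,0,-0.116]},{"grip":70,"linear":[0,0,0],"rot":[0,0,-0.116]},{"grip":70,"linear":[0,0,0],"rot":[0,0,-0.116]},{"grip":70,"linear":[0,0,0],"rot":[0,0,-0.116]},{"grip":70,"linear":[0,0,0],"rot":[0,0,-0.116]},{"grip":70,"linear":[0,0,0],"rot":[0,0,-0.116]},{"grip":70,"linear":[0,0,0],"rot":[0,0,-0.116]},{"grip":70,"linear":[0,0,0],"rot":[0,0,-0.116]}]'
python3 -m creep '[{"grip":70,"linear":[0,0,0],"rot":[0,0,-0.116]},{"grip":70,"linear":[0,0,0],"rot":[0,0,-0.116]},{"grip":70,"linear":[0,0,0],"rot":[0,0,-0.116]},{"grip":70,"linear":[0,0,0],"rot":[0,0,-0.116]},{"grip":70,"linear":[0,0,0],"rot":[0,0,-0.116]},{"grip":70,"linear":[0,0,0],"rot":[0,0,-0.116]},{"grip":70,"linear":[0,0,0],"rot":[0,0,-0.116]},{"grip":70,"linear":[0,0,0],"rot":[0,0,-0.116]},{"grip":70,"linear":[0,0,0],"rot":[0,0,-0.116]},{"grip":70,"linear":[0,0,0],"rot":[0,0,-0.116]}]'
python3 - <<'E'
from m import *
R=ori(-22,45);z=R.as_matrix()[:,2];G=np.array([468,-318,40.])
rel(G-81*z,R)
E
```

```text
time_s: 1.1
eef_pos: [416.0, -295.7, 231.0]
ee_rot: [-0.0, 0.976, 0.218, -0.0]
force: [-0.0, -0.9, 0.4]
grip_width: 0.817
time_s: 1.93
eef_pos: [415.3, -296.5, 231.0]
ee_rot: [-0.0, 0.695, 0.719, 0.0]
force: [-0.2, 0.4, -0.2]
grip_width: 0.822
time_s: 2.77
eef_pos: [415.3, -296.5, 231.0]
ee_rot: [-0.0, 0.187, 0.982, 0.0]
force: [0.2, 0.5, -0.2]
grip_width: 0.821
t 2.77 pos [ 415.3 -296.5  231. ] z [-0.001  0.001 -1.   ] x [-0.93   0.368  0.001] grip 0.821 F [ 0.2  0.5 -0.2] j [-0.85  0.28  1.54 -0.    1.32 -2.04]
rotvec now->target (tool) [ 0.003 -0.786  0.006] deg 45.0
shift in current tool axes [  0.2  -0.2 133.7] in target axes [94.8 -0.2 94.3]
```

```bash
python3 -m creep '[{"grip":70,"linear":[0,0,0],"rot":[0,-0.112,0]},{"grip":70,"linear":[0,0,0],"rot":[0,-0.112,0]},{"grip":70,"linear":[0,0,0],"rot":[0,-0.112,0]},{"grip":70,"linear":[0,0,0],"rot":[0,-0.112,0]},{"grip":70,"linear":[0,0,0],"rot":[0,-0.112,0]},{"grip":70,"linear":[0,0,0],"rot":[0,-0.112,0]},{"grip":70,"linear":[0,0,0],"rot":[0,-0.112,0.006]}]'
python3 -m creep '[{"grip":70,"linear":[16,0,16],"rot":[0,0,0]},{"grip":70,"linear":[16,0,16],"rot":[0,0,0]},{"grip":70,"linear":[16,0,16],"rot":[0,0,0]},{"grip":70,"linear":[16,0,16],"rot":[0,0,0]},{"grip":70,"linear":[16,0,16],"rot":[0,0,0]},{"grip":70,"linear":[15,0,14],"rot":[0,0,0]},{"grip":70,"linear":[0,0,0],"rot":[0,0,0]},{"grip":70,"linear":[0,0,0],"rot":[0,0,0]}]'
python3 - <<'E'
from m import *
from h import *
R=ori(-22,45);z=R.as_matrix()[:,2];G=np.array([468,-318,40.])
rel(G-81*z,R)
I=[imaging.capture(n)[0] for n in("side","top")]
a=cv2.resize(I[0][90:240,280:480],None,fx=2.6,fy=2.6)[:,:,::-1];b=cv2.resize(I[1][170:320,360:466],None,fx=2.6,fy=2.6)[:,:,::-1]
cv2.imwrite("pics/pre.png",np.hstack([a,b]))
E
```

```text
time_s: 3.35
eef_pos: [416.4, -295.2, 232.9]
ee_rot: [0.364, 0.18, 0.911, -0.069]
force: [1.5, -0.5, 0.3]
grip_width: 0.82
time_s: 4.02
eef_pos: [437.5, -277.6, 147.9]
ee_rot: [0.324, 0.198, 0.922, -0.069]
force: [0.1, 0.3, -0.3]
grip_width: 0.818
t 4.02 pos [ 437.5 -277.6  147.9] z [ 0.571 -0.255 -0.78 ] x [-0.711  0.322 -0.625] grip 0.818 F [ 0.1  0.3 -0.3] j [-0.96  0.15  2.13  0.92  0.41 -2.88]
rotvec now->target (tool) [-0.025 -0.11  -0.031] deg 6.7
shift in current tool axes [ 41.6 -26.7  31.4] in target axes [ 45.6 -26.1  26. ]
```

View pics/pre.png

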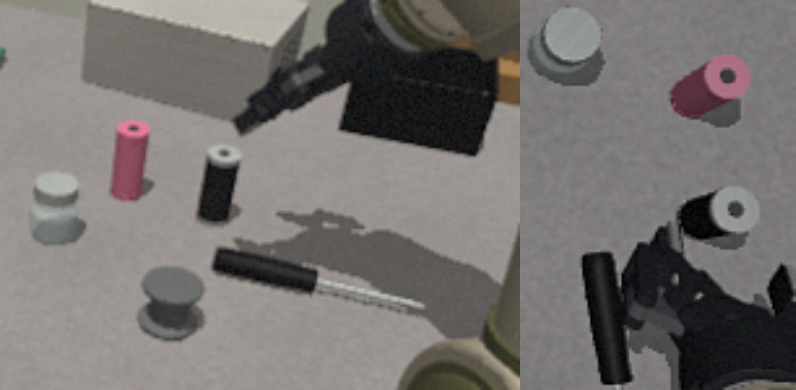

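Run:
```python
from m import *
P,Q,s=cur()
print(Q.inv().apply([0,0,85]))
rel(P,ori(-22,0))
R=ori(45,45);z=R.as_matrix()[:,2];G=np.array([468,-318,40.]);print(G-81*z)
```

```text
[-53.25329743   0.08954248 -66.25011921]
t 4.12 pos [ 437.5 -278.2  148.8] z [ 0.571 -0.257 -0.779] x [-0.71   0.321 -0.627] grip 0.823 F [ 1.  -0.3  0.6] j [-0.96  0.15  2.13  0.92  0.41 -2.88]
rotvec now->target (tool) [-0.013  0.677 -0.039] deg 38.9
shift in current tool axes [0. 0. 0.] in target axes [0. 0. 0.]
[ 427.5        -358.5          97.27564928]
```

```bash
python3 -m creep '[{"grip":70,"linear":[-18,0,-22],"rot":[0,0,0]},{"grip":70,"linear":[-18,0,-22],"rot":[0,0,0]},{"grip":70,"linear":[-17,0,-22],"rot":[0,0,0]},{"grip":70,"linear":[0,0,0],"rot":[0,0.112,0]},{"grip":70,"linear":[0,0,0],"rot":[0,0.113,0]},{"grip":70,"linear":[0,0,0],"rot":[0,0.113,0]},{"grip":70,"linear":[0,0,0],"rot":[0,0.113,0]},{"grip":70,"linear":[0,0,0],"rot":[0,0.113,0]},{"grip":70,"linear":[0,0,0],"rot":[0,0.113,0]}]'
python3 - <<'E'
from m import *
rel(np.array([427.5,-358.5,231]),ori(225,0))
E
```

```text
time_s: 4.87
eef_pos: [437.3, -278.4, 234.4]
ee_rot: [0.0, 0.211, 0.978, -0.0]
force: [-0.5, 0.4, 0.1]
grip_width: 0.824
t 4.87 pos [ 437.3 -278.4  234.4] z [ 0.001 -0.    -1.   ] x [-0.911  0.412 -0.001] grip 0.824 F [-0.5  0.4  0.1] j [-0.79  0.3   1.51  0.    1.33 -1.94]
rotvec now->target (tool) [1.000e-03 0.000e+00 1.931e+00] deg 110.7
shift in current tool axes [-24.  -77.    3.4] in target axes [-63.6  49.7   3.4]
```

```bash
python3 -m creep '[{"grip":70,"linear":[0,0,0],"rot":[0,0,0.1136]},{"grip":70,"linear":[0,0,0],"rot":[0,0,0.1136]},{"grip":70,"linear":[0,0,0],"rot":[0,0,0.1136]},{"grip":70,"linear":[0,0,0],"rot":[0,0,0.1136]},{"grip":70,"linear":[0,0,0],"rot":[0,0,0.1136]},{"grip":70,"linear":[0,0,0],"rot":[0,0,0.1136]},{"grip":70,"linear":[0,0,0],"rot":[0,0,0.1136]},{"grip":70,"linear":[0,0,0],"rot":[0,0,0.1136]},{"grip":70,"linear":[0,0,0],"rot":[0,0,0.1136]}]'
python3 -m creep '[{"grip":70,"linear":[0,0,0],"rot":[0,0,0.1136]},{"grip":70,"linear":[0,0,0],"rot":[0,0,0.1136]},{"grip":70,"linear":[0,0,0],"rot":[0,0,0.1136]},{"grip":70,"linear":[0,0,0],"rot":[0,0,0.1136]},{"grip":70,"linear":[0,0,0],"rot":[0,0,0.1136]},{"grip":70,"linear":[0,0,0],"rot":[0,0,0.1136]},{"grip":70,"linear":[0,0,0],"rot":[0,0,0.1136]},{"grip":70,"linear":[0,0,0],"rot":[0,0,0.1136]},{"grip":70,"linear":[-21,17,1],"rot":[0,0,0]},{"grip":70,"linear":[-21,17,1],"rot":[0,0,0]},{"grip":70,"linear":[-21,16,1],"rot":[0,0,0]}]'
python3 -m creep '[{"grip":70,"linear":[0,0,0],"rot":[0,0.112,0]},{"grip":70,"linear":[0,0,0],"rot":[0,0.112,0]},{"grip":70,"linear":[0,0,0],"rot":[0,0.112,0]},{"grip":70,"linear":[0,0,0],"rot":[0,0.112,0]},{"grip":70,"linear":[0,0,0],"rot":[0,0.112,0]},{"grip":70,"linear":[0,0,0],"rot":[0,0.112,0]},{"grip":70,"linear":[0,0,0],"rot":[0,0.113,0]},{"grip":70,"linear":[0,0,0],"rot":[0,0,0]}]'
python3 - <<'E'
from m import *
R=ori(225,-45);z=R.as_matrix()[:,2];G=np.array([468,-318,40.])
rel(G-81*z,R)
E
```

```text
time_s: 5.62
eef_pos: [437.3, -278.3, 233.6]
ee_rot: [0.002, 0.664, 0.748, 0.001]
force: [-0.3, -0.1, -0.2]
grip_width: 0.823
time_s: 6.53
eef_pos: [428.1, -359.1, 230.7]
ee_rot: [0.001, 0.924, 0.383, 0.002]
force: [0.6, 0.4, -0.1]
grip_width: 0.818
time_s: 7.2
eef_pos: [426.7, -359.2, 228.2]
ee_rot: [-0.148, 0.853, 0.352, 0.357]
force: [-0.7, 0.4, -0.9]
grip_width: 0.822
t 7.2 pos [ 426.7 -359.2  228.2] z [ 0.505  0.503 -0.702] x [0.497 0.495 0.713] grip 0.822 F [-0.7  0.4 -0.9] j [-1.23  0.48  1.46  0.7   1.59 -0.57]
rotvec now->target (tool) [ 0.001 -0.008 -0.002] deg 0.5
shift in current tool axes [-92.6   0.1  92.6] in target axes [-91.8   0.1  93.3]
```

```bash
python3 -m creep '[{"grip":70,"linear":[-16,0,16],"rot":[0,0,0]},{"grip":70,"linear":[-16,0,16],"rot":[0,0,0]},{"grip":70,"linear":[-16,0,16],"rot":[0,0,0]},{"grip":70,"linear":[-16,0,16],"rot":[0,0,0]},{"grip":70,"linear":[-16,0,16],"rot":[0,0,0]},{"grip":70,"linear":[-12,0,13],"rot":[0,0,0]},{"grip":70,"linear":[0,0,0],"rot":[0,0,0]}]'
python3 - <<'E'
from m import *
from h import *
R=ori(225,-45);z=R.as_matrix()[:,2];G=np.array([468,-318,40.])
rel(G+19*z,R)
I=[imaging.capture(n)[0] for n in("side","top")]
a=cv2.resize(I[0][90:240,280:480],None,fx=2.6,fy=2.6)[:,:,::-1];b=cv2.resize(I[1][170:320,370:476],None,fx=2.6,fy=2.6)[:,:,::-1]
cv2.imwrite("pics/pre2.png",np.hstack([a,b]))
E
```

```text
time_s: 7.78
eef_pos: [429.2, -356.1, 96.8]
ee_rot: [-0.148, 0.853, 0.355, 0.354]
force: [-0.7, -0.2, -0.8]
grip_width: 0.82
t 7.78 pos [ 429.2 -356.1   96.8] z [ 0.499  0.503 -0.706] x [0.498 0.501 0.708] grip 0.82 F [-0.7 -0.2 -0.8] j [-1.22  0.65  1.57  0.71  1.38 -0.75]
rotvec now->target (tool) [-0.003 -0.001  0.002] deg 0.2
shift in current tool axes [-1.8  0.7 97.6] in target axes [-1.7  0.4 97.6]
```

View pics/pre2.png

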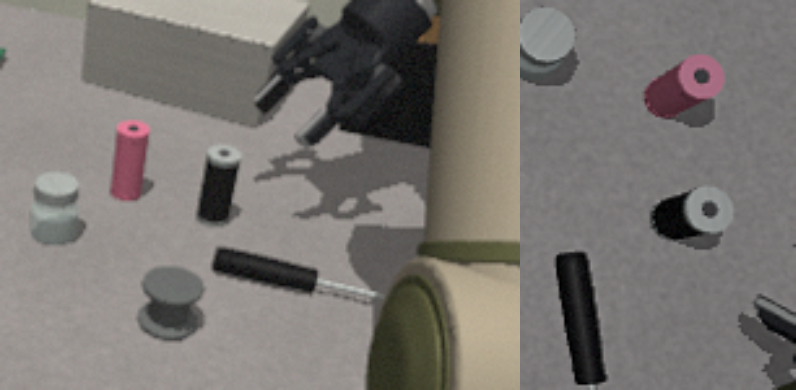

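```bash
python3 -m creep '[{"grip":70,"linear":[0,0,14],"rot":[0,0,0]},{"grip":70,"linear":[0,0,14],"rot":[0,0,0]},{"grip":70,"linear":[-1,0,14],"rot":[0,0,0]},{"grip":70,"linear":[-1,1,14],"rot":[0,0,0]},{"grip":70,"linear":[0,0,14],"rot":[0,0,0]},{"grip":70,"linear":[0,0,14],"rot":[0,0,0]},{"grip":70,"linear":[0,0,14],"rot":[0,0,0]},{"grip":70,"linear":[0,0,0],"rot":[0,0,0]}]'
python3 - <<'E'
from m import *
from h import *
R=ori(225,-45);z=R.as_matrix()[:,2];G=np.array([468,-318,40.])
rel(G+19*z,R)
I=[imaging.capture(n)[0] for n in("side","top")]
a=cv2.resize(I[0][90:240,280:480],None,fx=2.6,fy=2.6)[:,:,::-1];b=cv2.resize(I[1][170:320,370:476],None,fx=2.6,fy=2.6)[:,:,::-1]
cv2.imwrite("pics/at.png",np.hstack([a,b]))
E
```

```text
time_s: 8.55
eef_pos: [479.2, -307.7, 26.7]
ee_rot: [-0.148, 0.852, 0.355, 0.355]
force: [-1.0, 0.2, -0.1]
grip_width: 0.821
t 8.55 pos [ 479.2 -307.7   26.7] z [ 0.5    0.504 -0.704] x [0.496 0.5   0.71 ] grip 0.821 F [-1.   0.2 -0.1] j [-1.1   0.76  1.62  0.8   1.21 -0.79]
rotvec now->target (tool) [-0.003 -0.004  0.003] deg 0.3
shift in current tool axes [-1.3 -0.6 -1.1] in target axes [-1.4 -0.6 -1.1]
```

View pics/at.png

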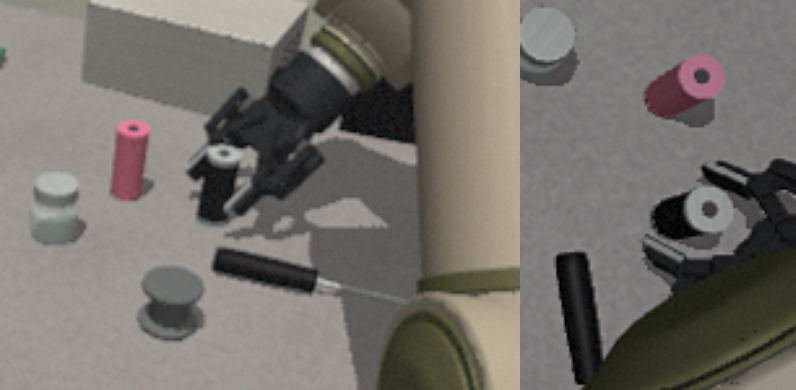

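```bash
python3 -m creep '[{"grip":60,"linear":[0,0,0],"rot":[0,0,0]},{"grip":54,"linear":[0,0,0],"rot":[0,0,0]},{"grip":49,"linear":[0,0,0],"rot":[0,0,0]},{"grip":45,"linear":[0,0,0],"rot":[0,0,0]},{"grip":42,"linear":[0,0,0],"rot":[0,0,0]},{"grip":39,"linear":[0,0,0],"rot":[0,0,0]},{"grip":36,"linear":[0,0,0],"rot":[0,0,0]},{"grip":33,"linear":[0,0,0],"rot":[0,0,0]},{"grip":30,"linear":[0,0,0],"rot":[0,0,0]},{"grip":25,"linear":[0,0,0],"rot":[0,0,0]},{"grip":20,"linear":[0,0,0],"rot":[0,0,0]}]' 60
python3 - <<'E'
from m import *
P,Q,s=cur();print(P.round(1),s["grip_width"],np.round(s["force"],1),Q.inv().apply([0,0,200]).round(1))
E
```

```text
time_s: 9.57
eef_pos: [478.5, -310.0, 28.6]
ee_rot: [-0.146, 0.852, 0.355, 0.355]
force: [-2.2, -0.5, 3.4]
grip_width: 0.385
[ 478.5 -310.    28.6] 0.38479806000964994 [-2.2 -0.5  3.4] [ 141.9    0.7 -141. ]
```

```bash
python3 -m creep '[{"grip":20,"linear":[4,0,-4],"rot":[0,0,0]},{"grip":20,"linear":[8,0,-8],"rot":[0,0,0]},{"grip":20,"linear":[14,0,-14],"rot":[0,0,0]},{"grip":20,"linear":[16,0,-16],"rot":[0,0,0]},{"grip":20,"linear":[16,0,-16],"rot":[0,0,0]},{"grip":20,"linear":[16,0,-16],"rot":[0,0,0]},{"grip":20,"linear":[16,0,-16],"rot":[0,0,0]},{"grip":20,"linear":[16,0,-16],"rot":[0,0,0]},{"grip":20,"linear":[16,0,-16],"rot":[0,0,0]},{"grip":20,"linear":[12,0,-12],"rot":[0,0,0]},{"grip":20,"linear":[8,0,-8],"rot":[0,0,0]},{"grip":20,"linear":[0,0,0],"rot":[0,0,0]}]'
python3 - <<'E'
from m import *
from h import *
P,Q,s=cur();print(P.round(1),s["grip_width"],np.round(s["force"],1))
z=Q.as_matrix()[:,2];G=P-19*z;print("G",G)
I=[imaging.capture(n) for n in("side","top")];np.savez("held.npz",s=I[0][0],sd=I[0][1],t=I[1][0],td=I[1][1],P=P,Q=Q.as_matrix())
print(proj("side",G),proj("top",G))
u,v=np.clip(proj("side",G).astype(int)-60,0,400);a=cv2.resize(I[0][0][v:v+110,u:u+110],None,fx=3.5,fy=3.5)[:,:,::-1];print(u,v)
u,v=np.clip(proj("top",G).astype(int)-60,0,400);b=cv2.resize(I[1][0][v:v+110,u:u+110],None,fx=3.5,fy=3.5)[:,:,::-1];print(u,v)
h=min(a.shape[0],b.shape[0]);cv2.imwrite("pics/held.png",np.hstack([a[:h],b[:h]]))
E
```

```text
time_s: 10.57
eef_pos: [478.0, -310.3, 231.6]
ee_rot: [-0.144, 0.852, 0.355, 0.355]
force: [0.1, 0.4, -0.9]
grip_width: 0.382
[ 478.  -310.3  231.6] 0.38189736491424253 [ 0.1  0.4 -0.9]
G [ 468.4027286  -319.74134689  245.04054034]
[376.90572135  87.68218631] [486.16200272 239.08939099]
316 27
400 179
```

View pics/held.png

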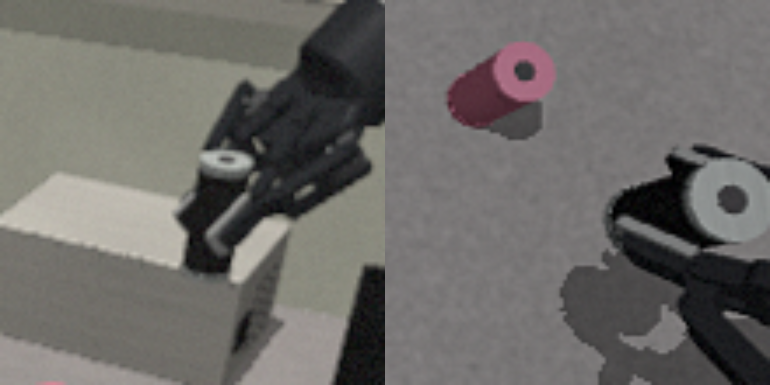

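Run:
```python
from h import *
h=np.load("held.npz");P=h["P"];Q=h["Q"];G=P-19*Q[:,2]
X,e=two((380.6,71.7),(498.7,235.8));print("top centre",X,e,"G",G, "in tool about G",Q.T@(X-G), (Q.T@(np.array([0,0,1]))).round(3))
print(depthpt("top",497,240,h["td"]),depthpt("top",494,232,h["td"]),depthpt("top",504,237,h["td"]))
print("bottom side-only at z=G-40",plane("side",375,103.3,G[2]-40))
```

```text
top centre [ 467.37034334 -317.90112168  284.16048676] 1.5260094004355444 G [ 468.4027286  -319.74134689  245.04054034] in tool about G [ 28.12368047  -1.75321699 -27.21777513] [ 0.708  0.007 -0.706]
[ 462.69370235 -316.4149078   280.50978908] [ 474.36465822 -314.47781304  279.71634289] [ 466.37264752 -326.63139233  281.26689107]
bottom side-only at z=G-40 [ 466.27186858 -322.26696884  205.04054034]
```

```bash
python3 -m creep '[{"grip":20,"linear":[0,0,0],"rot":[0,-0.06,0]},{"grip":20,"linear":[0,0,0],"rot":[0,-0.11,0]},{"grip":20,"linear":[0,0,0],"rot":[0,-0.11,0]},{"grip":20,"linear":[0,0,0],"rot":[0,-0.11,0]},{"grip":20,"linear":[0,0,0],"rot":[0,-0.11,0]},{"grip":20,"linear":[0,0,0],"rot":[0,-0.11,0]},{"grip":20,"linear":[0,0,0],"rot":[0,-0.11,0]},{"grip":20,"linear":[0,0,0],"rot":[0,-0.065,0]},{"grip":20,"linear":[0,0,0],"rot":[0,0,0]}]'
python3 - <<'E'
from m import *
R=ori(-73.1,45);z=R.as_matrix()[:,2]
T=np.array([554.7,125.9,55])+19*z;print(T)
T[2]=231;rel(T,ori(-73.1,0))
E
```

```text
time_s: 11.42
eef_pos: [478.5, -308.1, 227.8]
ee_rot: [-0.0, 0.923, 0.385, 0.001]
force: [-0.1, 0.2, -1.3]
grip_width: 0.386
[558.60559236 113.0451819   41.56497116]
t 11.42 pos [ 478.5 -308.1  227.8] z [ 0.001  0.001 -1.   ] x [0.703 0.711 0.002] grip 0.386 F [-0.1  0.2 -1.3] j [-0.78  0.41  1.37  0.    1.36  0.  ]
rotvec now->target (tool) [ 1.000e-03 -1.000e-03 -1.075e+00] deg 61.6
shift in current tool axes [ 355.7 -239.3   -2.8] in target axes [379.7 199.1  -3.2]
```

```bash
python3 -m creep '[{"grip":20,"linear":[10,-7,0],"rot":[0,0,0]},{"grip":20,"linear":[20,-13,0],"rot":[0,0,0]},{"grip":20,"linear":[20,-13.5,0],"rot":[0,0,0]},{"grip":20,"linear":[20,-13.5,0],"rot":[0,0,0]},{"grip":20,"linear":[20,-13.5,0],"rot":[0,0,0]},{"grip":20,"linear":[20,-13.5,0],"rot":[0,0,0]},{"grip":20,"linear":[20,-13.5,0],"rot":[0,0,0]},{"grip":20,"linear":[20,-13.5,0],"rot":[0,0,0]},{"grip":20,"linear":[20,-13.5,0],"rot":[0,0,0]},{"grip":20,"linear":[20,-13.5,0],"rot":[0,0,0]}]'
python3 -m creep '[{"grip":20,"linear":[20,-13.5,0],"rot":[0,0,0]},{"grip":20,"linear":[20,-13.5,0],"rot":[0,0,0]},{"grip":20,"linear":[20,-13.5,0],"rot":[0,0,0]},{"grip":20,"linear":[20,-13.5,0],"rot":[0,0,0]},{"grip":20,"linear":[20,-13.5,0],"rot":[0,0,0]},{"grip":20,"linear":[20,-13.5,0],"rot":[0,0,0]},{"grip":20,"linear":[20,-13.5,0],"rot":[0,0,0]},{"grip":20,"linear":[16,-11,0],"rot":[0,0,0]},{"grip":20,"linear":[10,-6,0],"rot":[0,0,0]},{"grip":20,"linear":[0,0,0],"rot":[0,0,0]}]'
python3 -m creep '[{"grip":20,"linear":[0,0,0],"rot":[0,0,-0.1]},{"grip":20,"linear":[0,0,0],"rot":[0,0,-0.109]},{"grip":20,"linear":[0,0,0],"rot":[0,0,-0.109]},{"grip":20,"linear":[0,0,0],"rot":[0,0,-0.108]},{"grip":20,"linear":[0,0,0],"rot":[0,0,-0.108]},{"grip":20,"linear":[0,0,0],"rot":[0,0,-0.108]},{"grip":20,"linear":[0,0,0],"rot":[0,0,-0.108]},{"grip":20,"linear":[0,0,0],"rot":[0,0,-0.108]},{"grip":20,"linear":[0,0,0],"rot":[0,0,-0.108]},{"grip":20,"linear":[0,0,0],"rot":[0,0,-0.108]}]'
python3 -m creep '[{"grip":20,"linear":[0,0,0],"rot":[0,-0.06,0]},{"grip":20,"linear":[0,0,0],"rot":[0,-0.11,0]},{"grip":20,"linear":[0,0,0],"rot":[0,-0.11,0]},{"grip":20,"linear":[0,0,0],"rot":[0,-0.11,0]},{"grip":20,"linear":[0,0,0],"rot":[0,-0.11,0]},{"grip":20,"linear":[0,0,0],"rot":[0,-0.11,0]},{"grip":20,"linear":[0,0,0],"rot":[0,-0.11,0]},{"grip":20,"linear":[0,0,0],"rot":[0,-0.065,0]},{"grip":20,"linear":[0,0,0],"rot":[0,0,0]}]'
python3 - <<'E'
from m import *
R=ori(-73.1,45);z=R.as_matrix()[:,2]
T=np.array([554.7,125.9,55])+19*z
rel(T,R)
E
```

```text
time_s: 12.25
eef_pos: [520.5, -83.7, 228.6]
ee_rot: [-0.001, 0.924, 0.383, 0.002]
force: [0.6, 0.2, -2.2]
grip_width: 0.386
time_s: 13.08
eef_pos: [559.0, 112.8, 228.9]
ee_rot: [-0.0, 0.923, 0.384, 0.002]
force: [-1.0, -1.3, -1.2]
grip_width: 0.38
time_s: 13.92
eef_pos: [559.0, 110.0, 229.3]
ee_rot: [0.001, 0.596, 0.803, 0.001]
force: [0.8, 0.1, -0.5]
grip_width: 0.379
time_s: 14.67
eef_pos: [558.2, 111.3, 227.3]
ee_rot: [0.307, 0.551, 0.741, -0.229]
force: [-0.5, 0.3, -1.8]
grip_width: 0.382
t 14.67 pos [558.2 111.3 227.3] z [ 0.203 -0.679 -0.706] x [-0.203  0.676 -0.708] grip 0.382 F [-0.5  0.3 -1.8] j [ 0.31  0.5   1.43 -0.82  1.33  0.28]
rotvec now->target (tool) [-0.003  0.002 -0.002] deg 0.2
shift in current tool axes [132.6   1.1 130.1] in target axes [132.4   0.9 130.3]
```

```bash
python3 -m creep '[{"grip":20,"linear":[14,0,14],"rot":[0,0,0]},{"grip":20,"linear":[15,0,15],"rot":[0,0,0]},{"grip":20,"linear":[15,0,15],"rot":[0,0,0]},{"grip":20,"linear":[15,0,15],"rot":[0,0,0]},{"grip":20,"linear":[15,0,15],"rot":[0,0,0]},{"grip":20,"linear":[15,0,15],"rot":[0,0,0]},{"grip":20,"linear":[10,0,8],"rot":[0,0,0]},{"grip":20,"linear":[0,0,0],"rot":[0,0,0]},{"grip":20,"linear":[0,0,0],"rot":[0,0,0]}]'
python3 - <<'E'
from m import *
from h import *
R=ori(-73.1,45);z=R.as_matrix()[:,2]
T=np.array([554.7,125.9,55])+19*z
rel(T,R)
I=[imaging.capture(n)[0] for n in("side","top")]
a=cv2.resize(I[0][210:350,190:320],None,fx=3,fy=3)[:,:,::-1];b=cv2.resize(I[1][150:290,120:250],None,fx=3,fy=3)[:,:,::-1]
cv2.imwrite("pics/above.png",np.hstack([a,b]))
E
```

```text
time_s: 15.42
eef_pos: [559.7, 112.2, 91.4]
ee_rot: [0.308, 0.553, 0.74, -0.227]
force: [-0.6, -0.9, -0.5]
grip_width: 0.384
t 15.42 pos [559.7 112.2  91.4] z [ 0.204 -0.677 -0.707] x [-0.199  0.679 -0.707] grip 0.384 F [-0.6 -0.9 -0.5] j [ 0.31  0.68  1.54 -0.89  1.14  0.5 ]
rotvec now->target (tool) [-0.001 -0.    -0.007] deg 0.4
shift in current tool axes [36.1 -1.  34.4] in target axes [36.1 -0.8 34.4]
```

View pics/above.png

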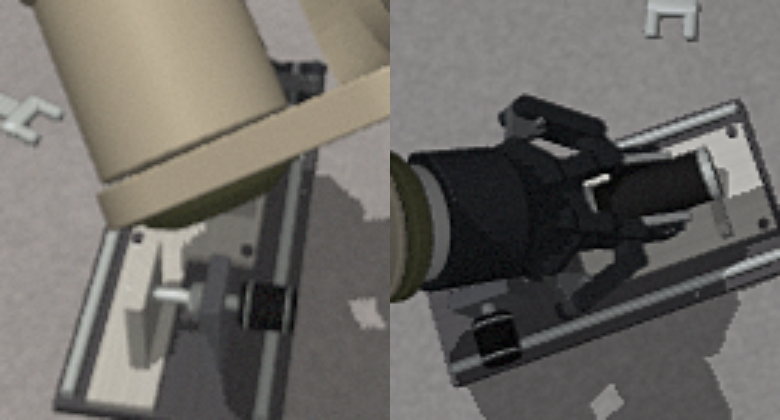

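Run:
```python
from m import *
from h import *
p,D=imaging.capture("top")
np.savez("ab.npz",p=p,d=D)
a=cv2.resize(p[185:245,180:255],None,fx=10,fy=10,interpolation=cv2.INTER_CUBIC)[:,:,::-1]
a=np.clip(a.astype(float)*1.8,0,255)
cv2.imwrite("pics/ab2.png",a)
P,Q,s=cur();M=Q.as_matrix();G=P-19*M[:,2];print("G",G)
for o in(-40,40):
    e=G+M@np.array([.708,.007,-.706])*(o-2);print(e.round(1),proj("top",e))
```

```text
G [556.20130729 125.58186712 105.95601368]
[567.9  85.3 106. ] [227.504054   206.62754716]
[545.6 162.1 105.9] [186.77609329 220.27741091][ WARN:0@1.533] global loadsave.cpp:1063 imwrite_ Unsupported depth image for selected encoder is fallbacked to CV_8U.
```

View pics/ab2.png

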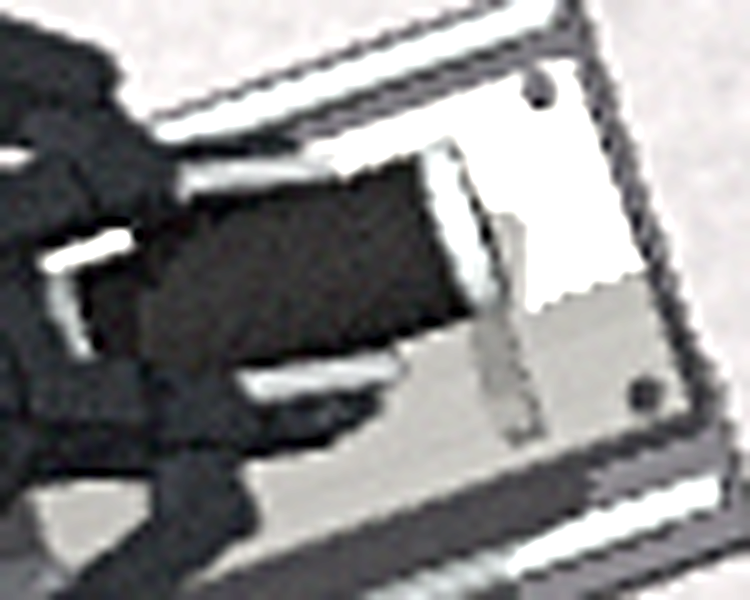

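Run:
```python
from h import *
a=np.load("ab.npz");D=a["d"];p=a["p"].astype(int)
K,R,tt=cam("top");v,u=np.mgrid[:420,:560]
C=(np.stack([(u-K[0,2])/K[0,0]*D,(v-K[1,2])/K[1,1]*D,D],-1)-tt)@R
c=np.array([556.5,123.7]);ps=np.radians(16.9);ex=np.array([np.cos(ps),np.sin(ps)]);ey=np.array([-ex[1],ex[0]])
q=np.stack([(C[...,:2]-c)@ex,(C[...,:2]-c)@ey,C[...,2]],-1)
m=(abs(q[...,0])<30)&(abs(q[...,1])<48)&(q[...,2]>95)&(q[...,2]<135)
for lo in range(-44,45,6):
    w=m&(q[...,1]>lo)&(q[...,1]<=lo+6);b=q[w]
    if len(b)>3:
        t=b[b[:,2]>np.percentile(b[:,2],70)]
        print(lo+3,len(b),"x",b[:,0].min().round(1),b[:,0].max().round(1),"ztop",np.percentile(b[:,2],95).round(1),"x of top",np.median(t[:,0]).round(1))
```

```text
-41 38 x -17.1 13.9 ztop 124.2 x of top -1.2
-35 58 x -17.0 16.0 ztop 123.2 x of top -1.6
-29 58 x -16.8 14.2 ztop 123.6 x of top -0.8
-23 59 x -17.0 15.6 ztop 123.4 x of top -1.9
-17 72 x -22.8 22.3 ztop 122.7 x of top -0.3
-11 96 x -28.6 29.2 ztop 123.0 x of top 0.4
-5 107 x -29.5 29.7 ztop 123.0 x of top -0.7
1 112 x -30.0 28.4 ztop 123.5 x of top 1.3
7 114 x -29.8 29.0 ztop 129.3 x of top -0.3
13 99 x -29.8 28.8 ztop 134.4 x of top -20.2
19 62 x -29.7 19.1 ztop 124.6 x of top 2.2
25 50 x -29.7 19.3 ztop 129.1 x of top -2.6
31 50 x -28.3 19.9 ztop 126.7 x of top -24.7
37 23 x -27.8 14.4 ztop 129.0 x of top -27.0
43 5 x -26.3 -25.2 ztop 133.3 x of top -25.6
```

```bash
python3 -m creep '[{"grip":20,"linear":[7,-0.5,6],"rot":[0,0,0]},{"grip":20,"linear":[8,0,7],"rot":[0,0,0]},{"grip":20,"linear":[8,0,7],"rot":[0,0,0]},{"grip":20,"linear":[7,0,6],"rot":[0,0,0]},{"grip":20,"linear":[4,0,3.5],"rot":[0,0,0]},{"grip":20,"linear":[2,0,2],"rot":[0,0,0]},{"grip":20,"linear":[1,0,1],"rot":[0,0,0]},{"grip":20,"linear":[0,0,0],"rot":[0,0,0]},{"grip":20,"linear":[0,0,0],"rot":[0,0,0]}]'
python3 - <<'E'
from m import *
R=ori(-73.1,45);z=R.as_matrix()[:,2]
T=np.array([554.2,127.8,55])+19*z
rel(T,R)
E
```

```text
time_s: 16.32
eef_pos: [558.5, 115.8, 42.2]
ee_rot: [0.308, 0.553, 0.74, -0.227]
force: [0.8, 0.9, -1.3]
grip_width: 0.38
t 16.32 pos [558.5 115.8  42.2] z [ 0.206 -0.677 -0.707] x [-0.199  0.678 -0.707] grip 0.38 F [ 0.8  0.9 -1.3] j [ 0.32  0.76  1.55 -0.92  1.09  0.59]
rotvec now->target (tool) [ 0.     0.001 -0.007] deg 0.4
shift in current tool axes [-0.1 -0.6  0.9] in target axes [-0.1 -0.6  0.9]
```

```bash
python3 -m creep '[{"grip":20,"linear":[0.7,0,0.7],"rot":[0,0,0]},{"grip":20,"linear":[0,0,0],"rot":[0,0,0]},{"grip":20,"linear":[0,0,0],"rot":[0,0,0]}]'; python3 -m creep '[{"grip":20,"linear":[0.7,0,0.7],"rot":[0,0,0]},{"grip":20,"linear":[0,0,0],"rot":[0,0,0]},{"grip":20,"linear":[0,0,0],"rot":[0,0,0]}]'
```

```text
time_s: 16.57
eef_pos: [558.6, 115.7, 41.7]
ee_rot: [0.309, 0.553, 0.74, -0.227]
force: [-2.8, -0.2, 4.9]
grip_width: 0.379
time_s: 16.82
eef_pos: [558.6, 115.6, 41.6]
ee_rot: [0.309, 0.553, 0.74, -0.227]
force: [-6.6, 0.5, 11.9]
grip_width: 0.38
```

```bash
python3 -m creep '[{"grip":34,"linear":[0,0,0],"rot":[0,0,0]},{"grip":36,"linear":[0,0,0],"rot":[0,0,0]},{"grip":39,"linear":[0,0,0],"rot":[0,0,0]},{"grip":44,"linear":[0,0,0],"rot":[0,0,0]},{"grip":50,"linear":[0,0,0],"rot":[0,0,0]},{"grip":56,"linear":[0,0,0],"rot":[0,0,0]},{"grip":60,"linear":[0,0,0],"rot":[0,0,0]},{"grip":60,"linear":[0,0,0],"rot":[0,0,0]},{"grip":60,"linear":[0,0,0],"rot":[0,0,0]}]'
python3 - <<'E'
from m import *
from h import *
P,Q,s=cur();print(P.round(1),s["grip_width"],np.round(s["force"],1))
p,D=imaging.capture("top")
np.savez("rel.npz",p=p,d=D)
cv2.imwrite("pics/rel.png",np.clip(cv2.resize(p[165:265,150:270],None,fx=6,fy=6)[:,:,::-1]*1.5,0,255).astype(np.uint8))
E
```

```text
time_s: 17.57
eef_pos: [558.4, 115.7, 39.9]
ee_rot: [0.308, 0.552, 0.74, -0.227]
force: [0.0, -0.6, 1.1]
grip_width: 0.704
[558.4 115.7  39.9] 0.7040665586305437 [ 0.  -0.6  1.1]
```

View pics/rel.png

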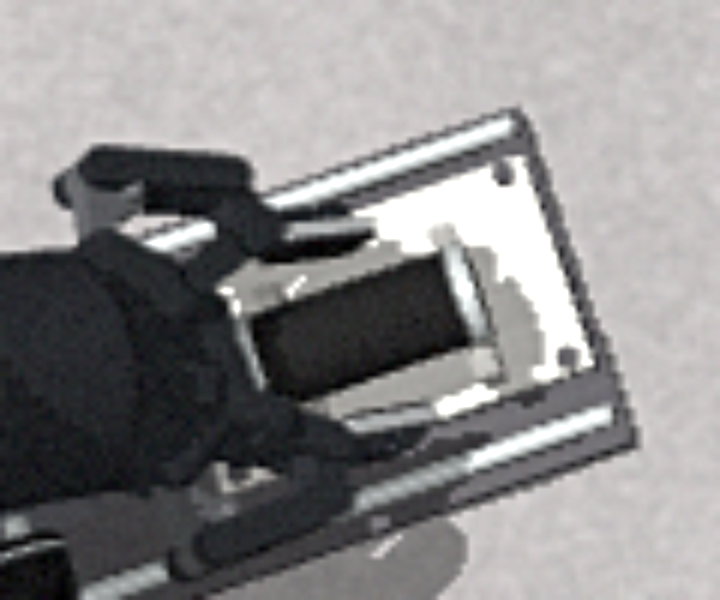

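```bash
python3 -m creep '[{"grip":60,"linear":[0,0,-5],"rot":[0,0,0]},{"grip":60,"linear":[0,0,-12],"rot":[0,0,0]},{"grip":60,"linear":[0,0,-16],"rot":[0,0,0]},{"grip":60,"linear":[0,0,-16],"rot":[0,0,0]},{"grip":60,"linear":[0,0,-16],"rot":[0,0,0]},{"grip":60,"linear":[-10,0,-16],"rot":[0,0,0]},{"grip":60,"linear":[-16,0,-16],"rot":[0,0,0]},{"grip":60,"linear":[-16,0,-16],"rot":[0,0,0]},{"grip":60,"linear":[-16,0,-16],"rot":[0,0,0]},{"grip":60,"linear":[0,0,0],"rot":[0,0,0]}]'
python3 - <<'E'
from m import *
from h import *
P,Q,s=cur()
p,D=imaging.capture("top");S,_=imaging.capture("side")
np.savez("rel2.npz",p=p,d=D,s=S)
a=cv2.resize(p[160:290,120:270],None,fx=2.7,fy=3)[:,:,::-1];b=cv2.resize(S[230:360,200:330],None,fx=3,fy=3)[:,:,::-1]
cv2.imwrite("pics/rel2.png",np.hstack([a,b]))
o=np.array([538.9,176.]);ps=np.radians(16.9);ex=np.array([np.cos(ps),np.sin(ps)]);ey=np.array([-ex[1],ex[0]])
K=o-45*ex+75*ey;print(K)
rel(np.array([*K,150.]),ori(196.9,0))
E
```

```text
time_s: 18.45
eef_pos: [544.5, 165.1, 177.5]
ee_rot: [0.31, 0.553, 0.74, -0.224]
force: [0.6, 0.0, 0.6]
grip_width: 0.706
[474.0407242  234.67942009]
t 18.55 pos [543.3 164.4 173.2] z [ 0.207 -0.676 -0.707] x [-0.198  0.679 -0.707] grip 0.7 F [-0.1 -0.2 -0.4] j [ 0.41  0.59  1.44 -0.81  1.32  0.42]
rotvec now->target (tool) [0.617 0.61  1.476] deg 98.1
shift in current tool axes [ 77.8 -46.3 -45.4] in target axes [-45.8 -87.3  23.2]
```

View pics/rel2.png

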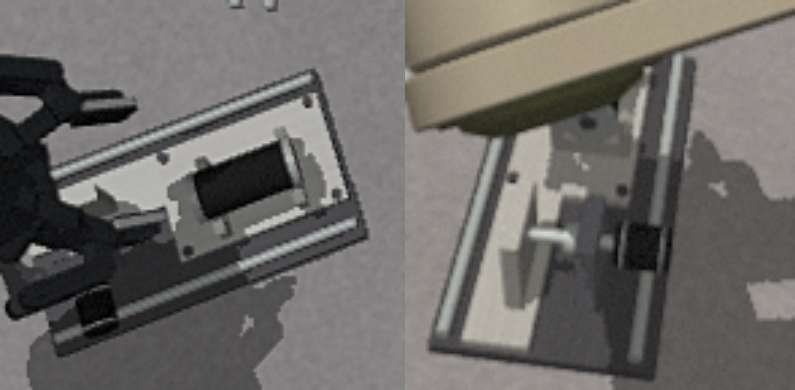

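Run:
```python
from m import *
from h import *
a=np.load("rel2.npz");D=a["d"]
K,R,tt=cam("top");v,u=np.mgrid[:420,:560]
C=(np.stack([(u-K[0,2])/K[0,0]*D,(v-K[1,2])/K[1,1]*D,D],-1)-tt)@R
c=np.array([555.3,124.0]);ps=np.radians(16.9);ex=np.array([np.cos(ps),np.sin(ps)]);ey=np.array([-ex[1],ex[0]])
q=np.stack([(C[...,:2]-c)@ex,(C[...,:2]-c)@ey,C[...,2]],-1)
m=(abs(q[...,0])<30)&(abs(q[...,1])<60)&(q[...,2]>57)&(q[...,2]<90);b=q[m]
print(len(b),b.min(0),b.max(0),np.percentile(b,[1,50,99],axis=0).round(1).tolist())
for lo in(-38,-20,0,20):
    t=b[(b[:,1]>lo)&(b[:,1]<lo+18)];print(lo,t[:,0].min().round(1),t[:,0].max().round(1),np.percentile(t[:,2],95).round(1))
rel(np.array([474.04,234.68,150.]),ori(-73.1,0));
# knob from clear views: pixels at home
m=(q[...,0]<-20)&(q[...,0]>-75)&(q[...,1]>90)&(q[...,1]<170)&(q[...,2]>30)&(q[...,2]<90)
```

```text
672 [-17.06389723 -37.86253571  57.05739485] [16.78268561 42.36063938 74.28722353] [[-16.3, -37.6, 57.9], [-2.9, 2.8, 68.7], [15.8, 41.7, 73.5]]
-38 -16.5 15.3 72.5
-20 -16.7 15.9 71.8
0 -16.7 16.4 72.5
20 -17.1 16.7 72.2
t 18.55 pos [543.3 164.4 173.2] z [ 0.207 -0.676 -0.707] x [-0.198  0.679 -0.707] grip 0.7 F [-0.1 -0.2 -0.4] j [ 0.41  0.59  1.44 -0.81  1.32  0.42]
rotvec now->target (tool) [ 0.004  0.785 -0.006] deg 45.0
shift in current tool axes [ 77.8 -46.3 -45.4] in target axes [ 87.3 -45.8  23.2]
```

```bash
python3 -m creep '[{"grip":60,"linear":[0,0,0],"rot":[0,0.112,0]},{"grip":60,"linear":[0,0,0],"rot":[0,0.112,0]},{"grip":60,"linear":[0,0,0],"rot":[0,0.112,0]},{"grip":60,"linear":[0,0,0],"rot":[0,0.112,0]},{"grip":60,"linear":[0,0,0],"rot":[0,0.112,0]},{"grip":60,"linear":[0,0,0],"rot":[0,0.112,0]},{"grip":60,"linear":[0,0,0],"rot":[0,0.113,0]}]'
python3 -m creep '[{"grip":60,"linear":[0,0,0],"rot":[0,0,0.112]},{"grip":60,"linear":[0,0,0],"rot":[0,0,0.112]},{"grip":60,"linear":[0,0,0],"rot":[0,0,0.112]},{"grip":60,"linear":[0,0,0],"rot":[0,0,0.112]},{"grip":60,"linear":[0,0,0],"rot":[0,0,0.112]},{"grip":60,"linear":[0,0,0],"rot":[0,0,0.112]},{"grip":60,"linear":[0,0,0],"rot":[0,0,0.112]}]'
python3 -m creep '[{"grip":60,"linear":[0,0,0],"rot":[0,0,0.112]},{"grip":60,"linear":[0,0,0],"rot":[0,0,0.112]},{"grip":60,"linear":[0,0,0],"rot":[0,0,0.112]},{"grip":60,"linear":[0,0,0],"rot":[0,0,0.112]},{"grip":60,"linear":[0,0,0],"rot":[0,0,0.112]},{"grip":60,"linear":[0,0,0],"rot":[0,0,0.112]},{"grip":60,"linear":[0,0,0],"rot":[0,0,0.112]},{"grip":60,"linear":[0,0,0],"rot":[0,0,0]}]'
python3 - <<'E'
from m import *
rel(np.array([474.04,234.68,110.]),ori(196.9,0));
E
```

```text
time_s: 19.13
eef_pos: [543.2, 164.4, 172.1]
ee_rot: [-0.0, 0.597, 0.802, 0.003]
force: [0.7, 0.4, -0.0]
grip_width: 0.702
time_s: 19.72
eef_pos: [542.8, 164.1, 171.1]
ee_rot: [0.0, 0.86, 0.511, 0.001]
force: [0.8, 0.1, 0.6]
grip_width: 0.704
time_s: 20.38
eef_pos: [542.8, 164.0, 171.2]
ee_rot: [0.0, 0.99, 0.144, 0.001]
force: [-0.2, 0.1, 1.2]
grip_width: 0.705
t 20.38 pos [542.8 164.  171.2] z [ 0.002  0.    -1.   ] x [0.958 0.285 0.002] grip 0.705 F [-0.2  0.1  1.2] j [0.09 0.45 1.46 0.   1.23 1.37]
rotvec now->target (tool) [ 0.    -0.002 -0.005] deg 0.3
shift in current tool axes [-45.9 -87.4  61.1] in target axes [-45.3 -87.6  61.2]
```

Run:
```python
from h import *
o=np.array([538.9,176.]);ps=np.radians(16.9);ex=np.array([np.cos(ps),np.sin(ps)]);ey=np.array([-ex[1],ex[0]])
for n,f in(("top","C.npy"),("side","S.npy")):
    A=np.load(f);q=np.stack([(A[...,:2]-o)@ex,(A[...,:2]-o)@ey,A[...,2]],-1)
    for lo in range(-66,-8,4):
        b=q[(q[...,0]>lo)&(q[...,0]<=lo+4)&(q[...,1]>45)&(q[...,1]<110)&(q[...,2]>48)&(q[...,2]<90)]
        if len(b)>2: print(n,lo+2,len(b),"y",b[:,1].min().round(1),b[:,1].max().round(1),"z",b[:,2].max().round(1))
```

```text
top -60 33 y 63.2 86.8 z 68.2
top -56 30 y 61.9 85.4 z 69.7
top -52 29 y 61.8 87.6 z 69.2
top -48 27 y 62.3 84.3 z 69.4
top -44 30 y 61.9 87.0 z 69.0
top -40 26 y 61.9 87.3 z 68.1
top -36 30 y 61.9 85.8 z 69.0
top -32 23 y 62.6 86.7 z 68.8
top -28 9 y 64.7 81.2 z 65.8
top -24 8 y 71.0 77.3 z 59.4
top -20 81 y 54.8 93.3 z 74.3
top -16 46 y 54.7 95.1 z 74.3
top -12 48 y 54.2 94.3 z 74.8
top -8 12 y 59.0 88.9 z 71.8
side -60 27 y 70.7 88.9 z 68.1
side -56 39 y 69.1 89.8 z 69.4
side -52 36 y 69.8 90.1 z 68.7
side -48 39 y 68.1 89.7 z 69.2
side -44 36 y 67.8 89.5 z 68.5
side -40 38 y 69.5 89.7 z 68.7
side -36 37 y 70.8 89.7 z 69.5
side -32 34 y 68.1 90.6 z 68.9
side -28 19 y 70.4 87.7 z 66.1
side -24 10 y 74.7 80.7 z 59.2
side -20 72 y 58.1 97.0 z 72.8
side -16 70 y 57.9 97.6 z 74.1
side -12 63 y 57.7 97.3 z 73.7
side -8 28 y 57.8 96.8 z 72.4
```

```bash
python3 -m creep '[{"grip":60,"linear":[-12,-22,6],"rot":[0,0,0]},{"grip":60,"linear":[-12,-22,6],"rot":[0,0,0]},{"grip":60,"linear":[-12,-22,6],"rot":[0,0,0]},{"grip":60,"linear":[-11,-22,6],"rot":[0,0,-0.005]},{"grip":60,"linear":[0,0,17],"rot":[0,0,0]},{"grip":60,"linear":[0,0,20],"rot":[0,0,0]},{"grip":60,"linear":[0,0,0],"rot":[0,0,0]},{"grip":60,"linear":[0,0,0],"rot":[0,0,0]}]' 120
python3 - <<'E'
from m import *
from h import *
o=np.array([538.9,176.]);ps=np.radians(16.9);ex=np.array([np.cos(ps),np.sin(ps)]);ey=np.array([-ex[1],ex[0]])
K=o-46*ex+75.5*ey
rel(np.array([*K,34.]),ori(196.9,0))
I=[imaging.capture(n)[0] for n in("side","top")]
a=cv2.resize(I[0][230:360,200:330],None,fx=3,fy=3)[:,:,::-1];b=cv2.resize(I[1][180:310,90:220],None,fx=3,fy=3)[:,:,::-1]
cv2.imwrite("pics/k1.png",np.hstack([a,b]))
E
```

```text
time_s: 21.05
eef_pos: [472.7, 234.4, 110.3]
ee_rot: [0.0, 0.989, 0.15, 0.001]
force: [0.7, 0.4, 1.4]
grip_width: 0.706
t 21.05 pos [472.7 234.4 110.3] z [ 0.002 -0.    -1.   ] x [0.955 0.296 0.002] grip 0.706 F [0.7 0.4 1.4] j [ 0.24  0.45  1.65 -0.    1.05  1.51]
rotvec now->target (tool) [ 0.001 -0.002  0.006] deg 0.3
shift in current tool axes [ 0.2 -0.4 76.3] in target axes [ 0.4 -0.4 76.3]
```

View pics/k1.png

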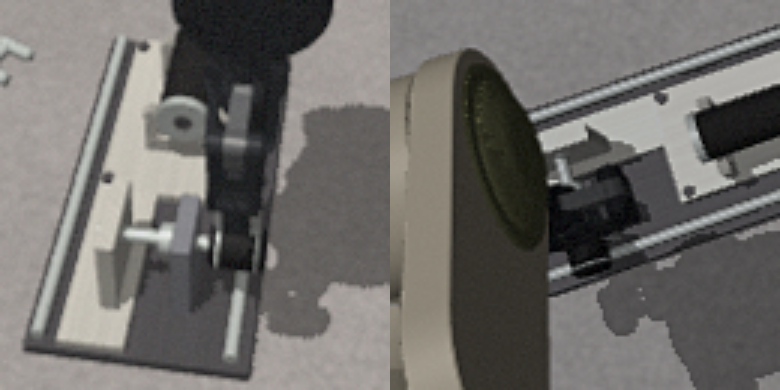

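Run:
```python
from m import *
from h import *
P,Q,s=cur();M=Q.as_matrix()
for n,(x0,y0) in(("side",(200,230)),("top",(90,180))):
    for k in(-35,0,35):
        print(n,k,[((proj(n,P+k*M[:,1]-d*M[:,2])-[x0,y0])*3).round() for d in(0,40)])
    print("knob",((proj(n,[P[0],P[1],55])-[x0,y0])*3).round())
```

```text
side -35 [array([232., 231.]), array([234., 181.])]
side 0 [array([240., 178.]), array([242., 127.])]
side 35 [array([247., 128.]), array([250.,  78.])]
knob [238. 242.]
top -35 [array([113., 262.]), array([ 88., 258.])]
top 0 [array([169., 242.]), array([147., 237.])]
top 35 [array([224., 222.]), array([205., 216.])]
knob [197. 248.]
```

```bash
python3 -m creep '[{"grip":60,"linear":[0,0,12],"rot":[0,0,0]},{"grip":60,"linear":[0,0,16],"rot":[0,0,0]},{"grip":60,"linear":[0,0,16],"rot":[0,0,0]},{"grip":60,"linear":[0,0,16],"rot":[0,0,0]},{"grip":60,"linear":[0,0,12],"rot":[0,0,0]},{"grip":60,"linear":[0,0,4],"rot":[0,0,0]},{"grip":60,"linear":[0,0,0],"rot":[0,0,0]},{"grip":60,"linear":[0,0,0],"rot":[0,0,0]}]'
python3 - <<'E'
from m import *
from h import *
o=np.array([538.9,176.]);ps=np.radians(16.9);ex=np.array([np.cos(ps),np.sin(ps)]);ey=np.array([-ex[1],ex[0]])
K=o-46*ex+75.5*ey
rel(np.array([*K,34.]),ori(196.9,0))
I=[imaging.capture(n)[0] for n in("side","top")]
a=cv2.resize(I[0][230:360,200:330],None,fx=3,fy=3)[:,:,::-1];b=cv2.resize(I[1][180:310,90:220],None,fx=3,fy=3)[:,:,::-1]
cv2.imwrite("pics/k2.png",np.hstack([a,b]))
E
```

```text
time_s: 21.82
eef_pos: [474.2, 234.5, 35.8]
ee_rot: [0.0, 0.989, 0.149, 0.003]
force: [1.0, 0.8, -0.9]
grip_width: 0.706
t 21.82 pos [474.2 234.5  35.8] z [ 0.006  0.001 -1.   ] x [0.956 0.294 0.006] grip 0.706 F [ 1.   0.8 -0.9] j [ 0.24  0.56  1.7  -0.    0.88  1.51]
rotvec now->target (tool) [ 0.001 -0.006  0.003] deg 0.4
shift in current tool axes [-1.1 -0.7  1.8] in target axes [-1.1 -0.7  1.8]
```

View pics/k2.png

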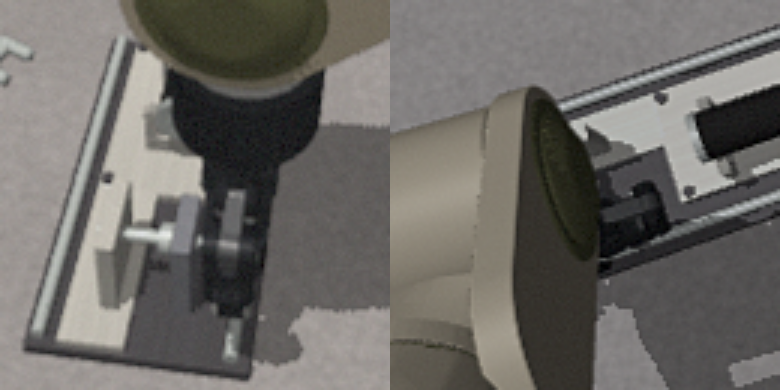

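```bash
python3 -m creep '[{"grip":50,"linear":[-1,0,1],"rot":[0,0,0]},{"grip":42,"linear":[0,0,0],"rot":[0,0,0]},{"grip":36,"linear":[0,0,0],"rot":[0,0,0]},{"grip":32,"linear":[0,0,0],"rot":[0,0,0]},{"grip":29,"linear":[0,0,0],"rot":[0,0,0]},{"grip":26,"linear":[0,0,0],"rot":[0,0,0]},{"grip":22,"linear":[0,0,0],"rot":[0,0,0]},{"grip":16,"linear":[0,0,0],"rot":[0,0,0]},{"grip":10,"linear":[0,0,0],"rot":[0,0,0]},{"grip":10,"linear":[0,0,0],"rot":[0,0,0]}]' 120
```

```text
time_s: 22.75
eef_pos: [472.4, 234.9, 34.4]
ee_rot: [-0.0, 0.989, 0.148, 0.002]
force: [-4.5, 5.0, 6.5]
grip_width: 0.269
```

```bash
python3 -m creep '[{"grip":10,"linear":[-2,0,0],"rot":[0,0,0]},{"grip":10,"linear":[-2,0,0],"rot":[0,0,0]},{"grip":10,"linear":[-2,0,0],"rot":[0,0,0]},{"grip":10,"linear":[-2,0,0],"rot":[0,0,0]},{"grip":10,"linear":[-2,0,0],"rot":[0,0,0]},{"grip":10,"linear":[0,0,0],"rot":[0,0,0]}]'
python3 - <<'E'
from m import *
P,Q,s=cur();print(P,Q.inv().apply(s["force"]),s["grip_width"])
E
```

```text
time_s: 23.25
eef_pos: [464.4, 232.5, 34.5]
ee_rot: [-0.001, 0.989, 0.148, 0.005]
force: [6.3, 9.2, -2.2]
grip_width: 0.273
[464.42050943 232.520584    34.4875723 ] [ 8.72383148 -6.96167501  2.27497334] 0.27287050855462824
```

```bash
python3 -m creep '[{"grip":10,"linear":[-2,-0.3,0],"rot":[0,0,0]},{"grip":10,"linear":[-2,-0.3,0],"rot":[0,0,0]},{"grip":10,"linear":[-2,-0.3,0],"rot":[0,0,0]},{"grip":10,"linear":[-2,0,0],"rot":[0,0,0]},{"grip":10,"linear":[-2,0,0],"rot":[0,0,0]},{"grip":10,"linear":[-2,0,0],"rot":[0,0,0]},{"grip":10,"linear":[-1,0,0],"rot":[0,0,0]},{"grip":10,"linear":[0,0,0],"rot":[0,0,0]}]'
python3 - <<'E'
from m import *
P,Q,s=cur();print(P,Q.inv().apply(s["force"]),s["grip_width"], np.linalg.norm(P[:2]-[472.4,234.9]))
E
```

```text
time_s: 23.92
eef_pos: [452.9, 229.1, 34.5]
ee_rot: [-0.001, 0.989, 0.148, 0.006]
force: [10.8, 6.7, -5.7]
grip_width: 0.272
[452.9393937  229.12554134  34.4952721 ] [12.22677168 -3.28489299  5.81638419] 0.271677491300174 20.29925048889236
```

```bash
python3 -m creep '[{"grip":10,"linear":[-1,0,0],"rot":[0,0,0]},{"grip":10,"linear":[-1,0,0],"rot":[0,0,0]},{"grip":10,"linear":[-1,0,0],"rot":[0,0,0]},{"grip":10,"linear":[-1,0,0],"rot":[0,0,0]},{"grip":10,"linear":[0,0,0],"rot":[0,0,0]},{"grip":10,"linear":[0,0,0],"rot":[0,0,0]}]'
python3 - <<'E'
from m import *
P,Q,s=cur();print(P,Q.inv().apply(s["force"]),s["grip_width"], np.linalg.norm(P[:2]-[472.4,234.9]))
E
```

```text
time_s: 24.42
eef_pos: [449.5, 228.1, 34.5]
ee_rot: [-0.001, 0.989, 0.148, 0.006]
force: [12.0, 6.8, -6.1]
grip_width: 0.27
[449.49498952 228.08509452  34.50566388] [13.37799686 -2.96243849  6.26466244] 0.2698385559402222 23.897331269171037
```

```bash
python3 -m creep '[{"grip":10,"linear":[-1,0,0],"rot":[0,0,0]},{"grip":10,"linear":[0,0,0],"rot":[0,0,0]},{"grip":10,"linear":[0,0,0],"rot":[0,0,0]},{"grip":10,"linear":[0,0,0],"rot":[0,0,0]}]'
python3 - <<'E'
from m import *
from h import *
P,Q,s=cur();print(P,Q.inv().apply(s["force"]),s["grip_width"], np.linalg.norm(P[:2]-[472.4,234.9]))
(S,SD),(p,D)=[imaging.capture(n) for n in("side","top")]
a=cv2.resize(S[230:360,200:330],None,fx=3,fy=3)[:,:,::-1];b=cv2.resize(p[150:280,120:250],None,fx=3,fy=3)[:,:,::-1]
cv2.imwrite("pics/k3.png",np.hstack([a,b]));cv2.imwrite("pics/topend.png",p[:,:,::-1])
K,R,tt=cam("top");v,u=np.mgrid[:420,:560]
C=(np.stack([(u-K[0,2])/K[0,0]*D,(v-K[1,2])/K[1,1]*D,D],-1)-tt)@R
c=np.array([555.3,124.0]);ps=np.radians(16.9);ex=np.array([np.cos(ps),np.sin(ps)]);ey=np.array([-ex[1],ex[0]])
q=np.stack([(C[...,:2]-c)@ex,(C[...,:2]-c)@ey,C[...,2]],-1)
m=(abs(q[...,0])<30)&(abs(q[...,1])<50)&(q[...,2]>57)&(q[...,2]<90);b=q[m]
print(np.percentile(b,[1,99],axis=0).round(1).tolist())
E
```

```text
time_s: 24.75
eef_pos: [449.5, 228.1, 34.6]
ee_rot: [-0.001, 0.989, 0.148, 0.008]
force: [17.1, 9.9, -10.7]
grip_width: 0.267
[449.5263899  228.07856285  34.5656895 ] [19.06934299 -4.51777027 10.9511867 ] 0.2672696313270106 23.869102278260666
[[-16.3, -37.7, 58.2], [15.5, 41.3, 73.4]]
```

View pics/k3.png

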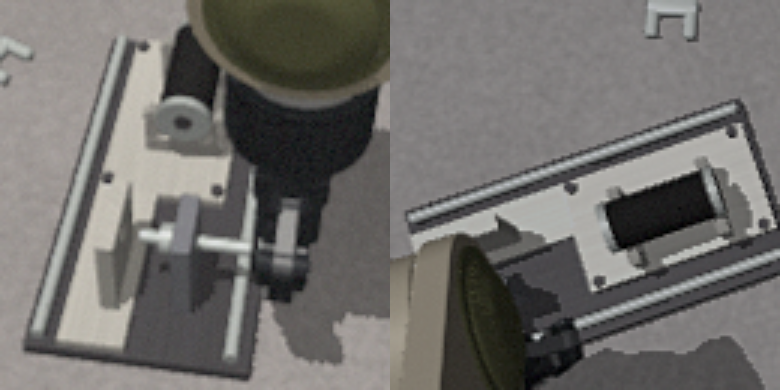

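View pics/topend.png

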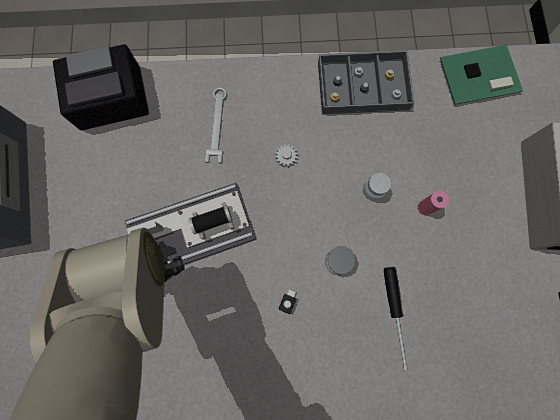

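Run:
```python
from rig import ctrl
print(ctrl.finish_job())
```

```text
the job is handed in; nothing more can be done
None
```

I laid the black roller in both V saddles and let it go. I then gripped the knob, pulled the index pin back to its stop, and handed the job in at about 25 s with the arm still holding it. The hand-in gave no verdict.

**Roller:** Top-camera depth puts its centre at about x −0.4, y +2 and z +1 mm of the cradle point. It is parallel to the unit, and its reading did not change after the pull.

**Pin:** The knob moved 23.9 mm. The last 1 mm commanded gave no more travel, and the pull rose from 13 N to 19 N, so it is at the stop. The side picture shows the tip clear of the cheek.

**Other objects:** In the last top picture the bystanders and the pink look-alike are where they were in the first one. I judged that by eye and did not measure it.

**Problems and disagreements:**
- My first pre-grasp approach ran the last joint into its limit before touching anything. I backed off and took the roller from the side.
- The two cameras disagreed by about 2 mm on where the unit lies.
- The grip on the knob read 23 mm against its 26 mm diameter. The roller also read narrow, 33 mm against 34 mm. The grip did not slip.

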